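# Unlatch the spindle cage and hold its gate open

### The job

Open the gate of the spindle cage on the bench and keep it held open so that the spindle can be taken out: first squeeze the catch on the latch post until its bolt is fully withdrawn (it stays so by itself), and only then squeeze the two tabs of the gate's handle together and, keeping your grip on them, swing the gate out past its detent to wide open, at least 75 degrees. The gate springs back if let go, so finish while still gripping the handle tabs, gate wide open and at rest. Do not disturb the loose things around the cage.

Things in the scene. Friction and masses are not known exactly. Their poses are not given: they have to be found in the camera images.
- cage: Fixed aluminium guard cage, clear roof. Origin on the bench, middle of the front opening, in the shut gate's plane; x into the cage, y to the hinge end, z up. Sole x -75..175, y -175..135 mm, 8 high. Walls, roof and latch post (y -125..-102) reach 100 mm, a strike lug on the post 112; a bracket carries the post catch out to y -174. Only the catches' tabs stand higher (150).
- gate_hinge (a point): Fixed point on the gate's upright hinge axis, at the gate's top (cage frame: 0, 115, 100 mm). Shut, the gate runs 200 mm from here along the cage's -y. It opens outwards: its free end swings to the cage's -x (clockwise seen from above).
- gate (a joint): Gate angle (rad): 0 shut, 1.5 stop. A closing spring pulls it shut: 0.12 N m, rising 0.4 per rad. A sprung ball detent under it resists sharply at about 0.5 rad (some 1.5 N m in all, 10 N at the handle) and lets go by 0.75. Each of the two bolts locks it: it turns only with both withdrawn. Frame 12 mm thick, 20 to 100 mm above the bench; it sweeps 200 mm out.
- post_grip (a point): Post catch, on the latch post's bracket (cage frame 0, -160, 130 mm): middle of its tab pair when squeezed. Two upright steel tabs in line along the cage's y, each 8 mm thick (y), 24 wide (x), 100 to 150 mm above the bench: the outer (y -169..-161) is fixed, the inner (y -149..-141 locked) slides 10 mm to it, drawing its bolt from the gate. Over both: 28 mm locked, 18 squeezed.
- post_catch (a joint): Slide of the post catch's inner tab: 0 locked, 0.010 m fully squeezed, bolt withdrawn. Stiff, about 3 N; it stays where it is left. It may start up to 0.0015 m.
- handle_catch: The handle's sliding steel tab with its bolt, sprung. Origin at the tab's foot, 165 mm from the hinge axis along the gate, 100 mm above the bench when released; x, y, z as the cage's when shut, turning with the gate. Squeezed, it slides up to 10 mm along its +y towards the hinge (bolt in). Spring 3 N, rising to 8 N; springs out when let go. Beyond 6 mm it frees the gate.
- handle_grip (a point): Middle of the handle's tab pair when squeezed: 150 mm from the hinge axis along the gate, 130 mm above the bench; turns with the gate. Tabs like the post catch's, 8 mm thick along the gate, 24 wide, 100 to 150 mm above the bench: fixed one 141..149 mm from the hinge, sliding one 161..169 released, 10 less squeezed. Over both: 28 mm released, 18 squeezed. 87 mm clear to the post catch.
- paste_jar: Bystander: white plastic jar, 56 mm across, 65 mm high, upright; origin under its centre. Leave alone.
- wrench: Bystander: steel wrench 160 mm long, lying flat along its x. Leave alone.
- bell_crank: Bystander: bent aluminium crank block about 85 mm long, 28 mm high. Leave alone.
- screwdriver: Bystander: black-handled screwdriver, 190 mm long, lying along its x. Leave alone.

How it is judged:
By the outcome, as a careful person would: the job done as asked, in the order asked, and still so for the second after the job is handed in, while the arm keeps its last pose, push and grip.
It also fails if it takes over 51 s, if anything falls off the work surface, if the arm or the gripper's body presses on something with over 40 N, if the wrist force passes 120 N, or if a joint passes its speed limit or range.

### The arm

A 6-joint arm with a two-finger parallel gripper is mounted at the origin on the work surface. World frame = base frame: x ahead of the robot, y to its left, z up, the work surface at z = 0. Lengths are in m, angles in rad, forces in N, time in s.
With the tool pointing down it reaches from about 0.425 to 1.125 m from the base axis. Payload 14.9 kg.
Tool frame: the origin (TCP) lies midway between the tips of the shut fingers; the grasp point (between the pads) lies 19 mm behind it; y points along the fingers, z is the direction in which the jaws open and shut, and the axes are right-handed (so a half turn about y gives the same grasp; the last joint's range is limited). The gripper opens to 91 mm and grips with 3 to 60 N. Pads are 32 mm wide; open, the fingers measure 118 mm over their backs; the gripper's body (76 mm by 178 mm) begins 60 mm behind the grasp point.
Start: joints at [-1.37, 0.379, 1.734, -0, 1.028, -0.033], TCP at [0.162, -0.681, 0.214] pointing down, gripper open.
Joint ranges: [-2.77, 2.77], [-0.74, 2.19], [0, 2.66], [-1.06, 4.2], [0.31, 2.87], [-3.08, 3.08]. Speed limits (rad/s): [1.89, 1.89, 2.39, 3.14, 3.14, 3.14].

### API

Orientations are given as a rotation vector (axis times angle).
In Python, from bench import robot, vision gives the robot as it stands.
- The arm moves only by the tool arm_command, never from a script. Its argument "steps" is a list of rows, each a list of 7 numbers: the shift along the world's x, y, z in units of 0.08 m (1.0 is 0.08 m), then the turn, a rotation vector about the world's x, y, z in units of 180 degrees (1.0 is 180 degrees), then the opening, from -1 (shut) to 1 (fully open). A call has 1 to 5 rows; each row is the pose to reach, as a shift and turn from the pose measured when the call began, turning the shorter way round; what a row does not reach only later rows make up. A row lasts 1/10 s, in which the tool goes at most 50 mm and 8.59 degrees, less where a joint would pass 70% of its speed; a pose out of reach is approached as far as the arm can. A call with a number of a shift or a turn outside -1 to 1 is refused whole. A call with a gripper value outside its range is refused whole. The fingers move at their own pace and stop on an object; "grip_force" is the grip in N (left out, the last holds). Time passes only in rows, so rows that repeat a pose let the fingers close. It gives the time, the measured TCP pose, the force and the opening at its end, in the units of the state.
- robot.state(): the state, without advancing time (a new reading comes with each control period).
- vision.camera(name): name is "scene" or "top"; returns a dict with "pixels" (420x560x3 uint8, red, green, blue), "depth" (420x560 float32, m along the optical axis (not along the pixel's ray), 0 where there is no reading), "vfov" (degrees; the focal length in pixels is half the picture's height over the tangent of half this angle, whatever the lens; pixels are square), "cx", "cy" (the principal point, pixels), "R" (3x3) and "t" (3): a world point X has camera coordinates R X + t. Camera axes: x right, y down, z forward; pixel columns grow to the right and rows downward; lengths in m; the calibration is good to about 2 mm. A picture is of the moment at which its call begins.
- robot.job_done(): hands the job in, once; it reports no verdict.
The state is a dict: "clock": time; "qpos": joint angles; "dq": joint speeds; "joint_efforts": joint torques, N m; "tcp_pos": TCP position; "orientation": TCP orientation; "force": force on the tool from outside, world axes, zero at the start; "moment": the same for the moment, N m; "finger_gap": opening from 0.0 (shut) to 1.0 (fully open).
Only numpy, scipy, OpenCV 4.12 (cv2) and the standard library are available. Lean on these libraries where they do the work, as an engineer would, in place of code of your own. Each camera call takes 0.05 s, during which the arm holds its last target.

## Working session

There is one attempt and no reset: what is moved stays moved. The work goes in short steps, Python scripts to look and compute and a tool call to move; the robot and the scene stay as the last step left them, time stands still between calls to the robot, and variables do not carry over. Pictures are saved under pics/ and viewed, and the job is handed in when it is done.

Besides the shell and the picture viewer there is one more tool, called after "Request:" as name(argument=value, ...), one argument or row to a line, values as JSON. arm_command: Moves the arm, as the interface text tells. Shifts and turns lie within -1 to 1; 1 stands for 0.08 m of shift or 180 degrees of turn. Its arguments: {"type":"object","properties":{"steps":{"type":"array"},"grip_force":{"type":"number"}},"required":["steps"]}

```bash
ls; mkdir -p pics
python3 - <<'E'
from bench import robot, vision
import cv2,numpy as np
print(robot.state())
for n in("scene","top"):
    c=vision.camera(n)
    cv2.imwrite(f"pics/{n}0.png",c["pixels"][:,:,::-1])
    np.savez(f"{n}0.npz",**c)
    print(n,c["vfov"],c["cx"],c["cy"],c["R"],c["t"])
E
```

```text
pics
{'clock': 0.0, 'qpos': array([-1.37028796e+00,  3.79443268e-01,  1.73478840e+00,  5.17275090e-06,
        1.02846993e+00, -3.32974146e-02]), 'dq': array([-8.99364468e-04,  6.77928924e-04,  5.83526367e-04,  1.31012381e-03,
       -8.32887613e-05,  4.11626657e-04]), 'joint_efforts': array([-4.33319510e-04, -7.63720822e+01, -4.34369552e+01,  6.51054829e-02,
        4.23138519e-02, -7.70729639e-05]), 'tcp_pos': array([ 0.16209502, -0.68056438,  0.21326021]), 'orientation': array([-0.24641635,  2.09865971, -2.09632512]), 'force': array([ 0.13883416,  0.33250681, -1.03252803]), 'moment': array([-0.04556443,  0.00447294, -0.01425832]), 'finger_gap': 1.0010014212584024}
scene 52.55810113288626 283.3008130277049 215.55208704419616 [[ 0.81297713  0.5822893  -0.00271297]
 [ 0.48400873 -0.67833598 -0.55280724]
 [-0.32373405  0.44810655 -0.83330474]] [-0.42825903 -0.17223861  1.5748668 ]
top 42.01476216157696 276.5276908754708 206.9735045901826 [[ 0.01814148 -0.99981142 -0.00692912]
 [-0.99833977 -0.01773498 -0.05480125]
 [ 0.05466803  0.0079118  -0.99847324]] [0.01433383 0.52536772 1.41051217]
```

View pics/scene0.png

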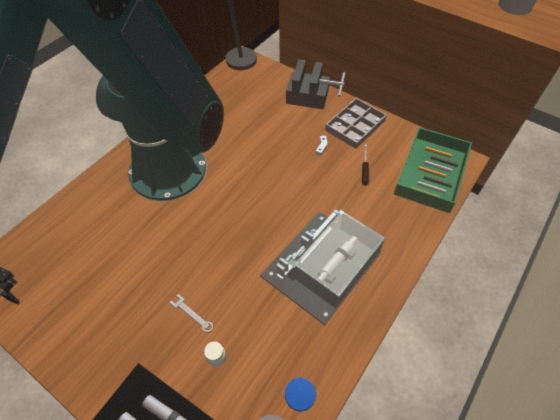

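View pics/top0.png

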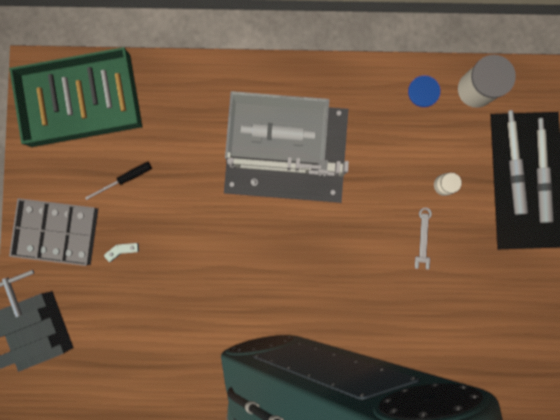

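The top view shows the cage at about (290,145). Its gate line is at row ~165, with the hinge end near col 230 and the post catch near col 343. I'll zoom in.

Run:
```python
import cv2,numpy as np
a=cv2.imread("pics/top0.png")[80:215,210:365]; cv2.imwrite("pics/topz.png",cv2.resize(a,None,fx=5,fy=5,interpolation=cv2.INTER_CUBIC)[:600])
a=cv2.imread("pics/top0.png")[140:205,215:365]; cv2.imwrite("pics/topz.png",cv2.resize(a,None,fx=5.3,fy=5.3,interpolation=cv2.INTER_CUBIC))
a=cv2.imread("pics/scene0.png")[200:325,255:390]; cv2.imwrite("pics/scz.png",cv2.resize(a,None,fx=4.7,fy=4.7,interpolation=cv2.INTER_CUBIC))
```

```text
(no output)
```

View pics/topz.png

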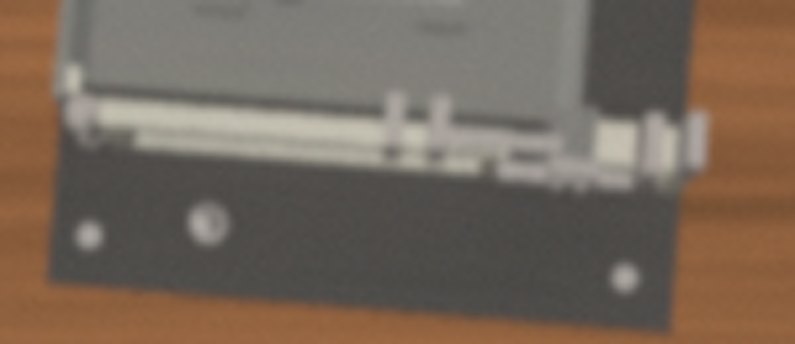

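View pics/scz.png

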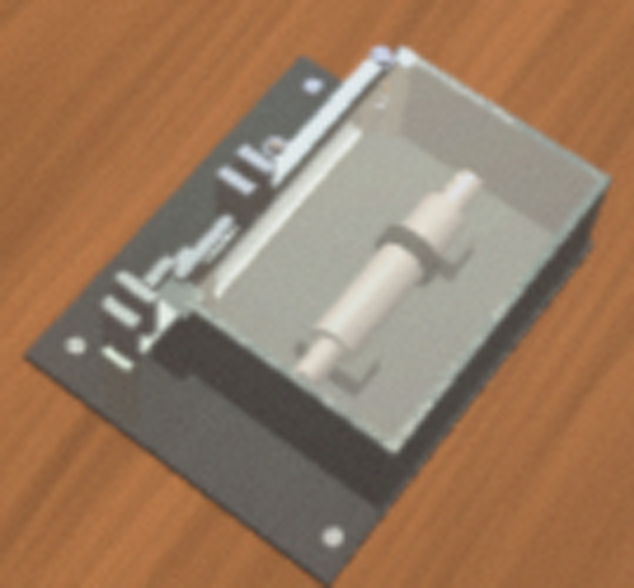

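```bash
cat > h.py <<'E'
import numpy as np
def load(n): return dict(np.load(n))
def ray(c,u,v,z):
    f=210/np.tan(np.radians(float(c["vfov"]))/2)
    d=np.array([(u-c["cx"])/f,(v-c["cy"])/f,1.])
    o=-c["R"].T@c["t"]; w=c["R"].T@d
    return o+w*(z-o[2])/w[2]
def proj(c,X):
    f=210/np.tan(np.radians(float(c["vfov"]))/2)
    p=c["R"]@np.asarray(X)+c["t"]; return np.array([c["cx"]+f*p[0]/p[2],c["cy"]+f*p[1]/p[2]])
E
python3 - <<'E'
from h import *
import cv2
for n in("top","scene"):
    c=load(n+"0.npz"); hsv=cv2.cvtColor(c["pixels"],cv2.COLOR_RGB2HSV)
    b=c["pixels"].astype(int)
    if n=="top":
        m=((hsv[...,1]<60)&(hsv[...,2]<130)).astype(np.uint8); m[:85]=0;m[210:]=0;m[:,:215]=0;m[:,360:]=0
        m=cv2.morphologyEx(m,cv2.MORPH_CLOSE,np.ones((5,5)))
        k=cv2.findContours(m,0,1)[0]; k=max(k,key=cv2.contourArea)
        print(cv2.boundingRect(k),cv2.approxPolyDP(k,3,True).reshape(-1,2).tolist())
        # subpixel edges via saturation halfway
        S=(b[...,0]-b[...,2]).astype(float)
        def cross(vals):
            h=40; 
            for i in range(len(vals)-1):
                if (vals[i]-h)*(vals[i+1]-h)<0: return i+(h-vals[i])/(vals[i+1]-vals[i])
        F=[]
        for u in range(232,336,4):
            r=cross(S[185:215,u]); 
            if r is not None:F.append(ray(c,u,185+r-0,0.008)[:2])
        Rr=[]
        for v in range(115,195,4):
            if 155<v<176: continue
            r=cross(S[v,335:360]); 
            if r is not None:Rr.append(ray(c,335+r,v,0.008)[:2])
        L=[]
        for v in range(178,193,2):
            r=cross(S[v,215:240])
            if r is not None:L.append(ray(c,215+r,v,0.008)[:2])
        for nm,P in(("front",F),("right",Rr),("left",L)):
            P=np.array(P); vx,vy,x0,y0=cv2.fitLine(P.astype(np.float32),cv2.DIST_HUBER,0,0.01,0.01).ravel()
            res=np.abs((P-[x0,y0])@[-vy,vx]); print(nm,len(P),x0,y0,np.degrees(np.arctan2(vy,vx)),res.max())
            np.save(nm,[vx,vy,x0,y0])
f,r,l=[np.load(k+".npy") for k in("front","right","left")]
def inter(a,b):
    s=np.linalg.solve(np.c_[a[:2],-b[:2]],b[2:]-a[2:]); return a[2:]+s[0]*a[:2]
A=inter(f,r);B=inter(f,l);print("right-front(-75,-175)",A,"left-front(-75,135)",B,np.linalg.norm(A-B))
ey=(B-A)/np.linalg.norm(B-A); ex=np.array([ey[1],-ey[0]])
O=(A+ey*.175+B-ey*.135)/2+ex*.075
print("O",O,"yaw deg",np.degrees(np.arctan2(ex[1],ex[0])))
c=load("top0.npz");s=load("scene0.npz")
W=lambda x,y,z:np.r_[O+ex*x+ey*y,z]
for nm,p in dict(post_out=(0,-.165,.15),post_in=(0,-.145,.15),hfix=(0,-.03,.15),hslide=(0,-.05,.15),hinge=(0,.115,.1),rb=(.175,-.175,.008)).items():
    print(nm,W(*p),proj(c,W(*p)),(proj(c,W(*p))-[215,140])*5.3,(proj(s,W(*p))-[255,200])*4.7)
E
```

```text
(225, 95, 123, 107) [[231, 95], [227, 143], [231, 157], [310, 163], [312, 169], [304, 173], [297, 169], [290, 172], [289, 168], [248, 169], [228, 163], [226, 158], [225, 192], [340, 201], [345, 172], [318, 174], [317, 165], [344, 162], [346, 109], [329, 108], [327, 101]]
front 23 0.5505722 0.014767219 86.42488 0.0002544003177865768
right 15 0.6761502 -0.1529447 -3.658334 0.0006519692663387146
left 8 0.58069813 0.16257927 -3.010551 0.0005897759943425203
right-front(-75,-175) [ 0.54063517 -0.14428028] left-front(-75,135) [0.5598757  0.16367437] 0.30855516
O [0.6263566  0.02498135] yaw deg -3.5751097
post_out [ 0.6160677  -0.13969754  0.15      ] [345.93258682 166.62671911] [693.94271015 141.12161131] [117.5969901  304.95857046]
post_in [ 0.6173148  -0.11973645  0.15      ] [337.49285154 165.95775766] [649.21211318 137.57611559] [138.82080634 281.68876599]
hfix [ 0.6244859  -0.00496027  0.15      ] [289.02160964 162.11566989] [392.31453111 117.21305044] [255.2090635 154.0811306]
hslide [ 0.62323874 -0.02492135  0.15      ] [297.44439869 162.78331347] [436.95531304 120.75156139] [235.63148084 175.54586976]
hinge [0.63352764 0.13975754 0.1       ] [229.98269577 160.2377396 ] [ 79.40828756 107.26001986] [381.77613465  49.84878842]
rb [ 0.79010355 -0.16059053  0.008     ] [348.14706096 108.15517925] [ 705.67942309 -168.77754997] [327.26165809 580.18997822]
```

```bash
cat >> h.py <<'E'
from scipy.spatial.transform import Rotation as Ro
O=np.array([0.6263,0.0247]); yaw=np.radians(-3.57)
ex=np.array([np.cos(yaw),np.sin(yaw)]); ey=np.array([-ex[1],ex[0]])
W=lambda x,y,z:np.r_[O+ex*x+ey*y,z]
H=W(0,.115,0)[:2]
def gatept(th,r=.15):  # clockwise opening
    a=-ey; cs,sn=np.cos(-th),np.sin(-th); d=np.array([[cs,-sn],[sn,cs]])@a
    return H+r*d
def plan(st,xyz,jawdir):
    """shift (units) and turn (units) to reach xyz with tool down and jaw along jawdir (either sign, shorter)"""
    R0=Ro.from_rotvec(st["orientation"]); best=None
    for s in(1,-1):
        z=np.r_[s*np.asarray(jawdir),0]; z/=np.linalg.norm(z); y=np.array([0,0,-1.]); x=np.cross(y,z)
        r=(Ro.from_matrix(np.c_[x,y,z])*R0.inv()).as_rotvec()/np.pi
        if best is None or np.linalg.norm(r)<np.linalg.norm(best): best=r
    return (np.asarray(xyz)-st["tcp_pos"])/.08,best
E
python3 - <<'E'
from h import *
from bench import robot
st=robot.state(); print(Ro.from_rotvec(st["orientation"]).as_matrix().round(3))
p=W(0,-.16,.2); print(p,plan(st,p,ey))
print(W(0,-.035,.118)); 
for d in(0,30,60,82): print(d,gatept(np.radians(d)), np.linalg.norm(gatept(np.radians(d))))
E
```

```text
[[-0.973 -0.     0.232]
 [-0.232  0.001 -0.973]
 [-0.    -1.    -0.001]]
[ 0.61633713 -0.13498951  0.2       ] (array([ 5.6781903 ,  6.82033114, -0.16705631]), array([-3.15467107e-04, -1.72398183e-05, -9.42504657e-02]))
[ 0.62412062 -0.01023208  0.118     ]
0 [ 0.62412062 -0.01023208] 0.6242044906804118
30 [0.55051751 0.01449521] 0.5507083075818746
60 [0.49913899 0.07271122] 0.5044072291561279
82 [0.48390895 0.12789068] 0.5005236201935938
```

Request:
arm_command(
  steps=[
    [0.3,0.38,0,0,0,0.045,0],
    [0.63,0.76,0,0,0,0.1,0],
    [0.63,0.76,0,0,0,0.1,0],
  ],
)

```text
clock: 0.4
tcp_pos: [0.2144, -0.6167, 0.2128]
orientation: [-0.543, 1.91, -1.904]
force: [-0.7, -1.7, -0.0]
finger_gap: 0.767
```

Request:
arm_command(
  steps=[
    [0.3,0.38,0,0,0,0.045,0],
    [0.63,0.76,0,0,0,0.1,0],
    [0.63,0.76,0,0,0,0.1,0],
  ],
)

```text
clock: 0.7
tcp_pos: [0.2665, -0.5532, 0.2124]
orientation: [-0.796, 1.704, -1.696]
force: [0.0, -0.2, 0.5]
finger_gap: 0.516
```

Request:
arm_command(
  steps=[
    [0.3,0.38,0,0,0,0.045,0.1],
    [0.63,0.76,0,0,0,0.1,0.1],
    [0.63,0.76,0,0,0,0.1,0.1],
  ],
)

```text
clock: 1.0
tcp_pos: [0.3185, -0.4902, 0.2122]
orientation: [-1.009, 1.484, -1.475]
force: [-0.1, -0.5, -0.5]
finger_gap: 0.55
```

Request:
arm_command(
  steps=[
    [0.3,0.38,0,0,0,0.045,0.1],
    [0.63,0.76,0,0,0,0.1,0.1],
    [0.63,0.76,0,0,0,0.1,0.1],
  ],
)

```text
clock: 1.3
tcp_pos: [0.3703, -0.4279, 0.2121]
orientation: [-1.184, 1.254, -1.245]
force: [-0.9, 0.1, 0.4]
finger_gap: 0.548
```

Request:
arm_command(
  steps=[
    [0.3,0.38,0,0,0,0.045,0.1],
    [0.63,0.76,0,0,0,0.1,0.1],
    [0.63,0.76,0,0,0,0.1,0.1],
  ],
)

```text
clock: 1.6
tcp_pos: [0.4221, -0.3659, 0.2121]
orientation: [-1.324, 1.016, -1.008]
force: [0.2, -1.1, 1.1]
finger_gap: 0.55
```

Request:
arm_command(
  steps=[
    [0.3,0.38,0,0,0,0.045,0.1],
    [0.63,0.76,0,0,0,0.1,0.1],
    [0.63,0.76,0,0,0,0.1,0.1],
  ],
)

```text
clock: 1.9
tcp_pos: [0.4741, -0.3043, 0.2123]
orientation: [-1.432, 0.774, -0.767]
force: [-0.6, 0.3, -1.4]
finger_gap: 0.548
```

Request:
arm_command(
  steps=[
    [0.3,0.38,0,0,0,0.045,0.1],
    [0.63,0.76,0,0,0,0.1,0.1],
    [0.63,0.76,0,0,0,0.1,0.1],
  ],
)

```text
clock: 2.2
tcp_pos: [0.5261, -0.243, 0.2123]
orientation: [-1.509, 0.527, -0.523]
force: [0.3, -0.3, 0.1]
finger_gap: 0.551
```

Request:
arm_command(
  steps=[
    [0.3,0.38,0,0,0,0.045,0.1],
    [0.63,0.76,0,0,0,0.1,0.1],
    [0.63,0.76,0,0,0,0.1,0.1],
  ],
)

```text
clock: 2.5
tcp_pos: [0.5782, -0.1819, 0.2124]
orientation: [-1.556, 0.279, -0.276]
force: [-0.5, 0.2, -0.5]
finger_gap: 0.549
```

Run:
```python
from h import *
from bench import robot
st=robot.state(); print(Ro.from_rotvec(st["orientation"]).as_matrix().round(3),st["qpos"].round(2),st["clock"])
p=W(0,-.16,.2); print(p,plan(st,p,ey))
```

```text
[[ 0.938 -0.002  0.346]
 [-0.346 -0.003  0.938]
 [-0.001 -1.    -0.003]] [-0.34  0.24  1.93 -0.    0.98 -1.56] 2.5
[ 0.61633713 -0.13498951  0.2       ] (array([ 0.47680637,  0.58619463, -0.15488384]), array([ 0.00094837, -0.00065339,  0.09268422]))
```

Request:
arm_command(
  steps=[
    [0.25,0.3,-0.05,0,0,0.045,0.1],
    [0.48,0.59,-0.15,0.001,-0.001,0.093,0.1],
    [0.48,0.59,-0.15,0.001,-0.001,0.093,0.1],
    [0.48,0.59,-0.15,0.001,-0.001,0.093,0.1],
  ],
)

```text
clock: 2.9
tcp_pos: [0.6161, -0.1363, 0.2001]
orientation: [-1.57, 0.051, -0.052]
force: [-0.3, -0.5, -0.1]
finger_gap: 0.55
```

Run:
```python
from h import *
from bench import robot,vision
import cv2
st=robot.state()
p=W(0,-.16,.118); print(st["tcp_pos"],p,plan(st,p,ey))
for n,(r0,r1,c0,c1) in dict(top=(130,210,220,370),scene=(180,320,240,400)).items():
    c=vision.camera(n); cv2.imwrite(f"pics/{n}1.png",cv2.resize(c["pixels"][r0:r1,c0:c1,::-1],None,fx=4,fy=4,interpolation=cv2.INTER_CUBIC))
```

```text
[ 0.61609405 -0.13626972  0.20005275] [ 0.61633713 -0.13498951  0.118     ] (array([ 0.00303851,  0.01600255, -1.02565935]), array([-3.25256578e-05,  8.20671696e-05,  1.08667817e-03]))
```

View pics/scene1.png

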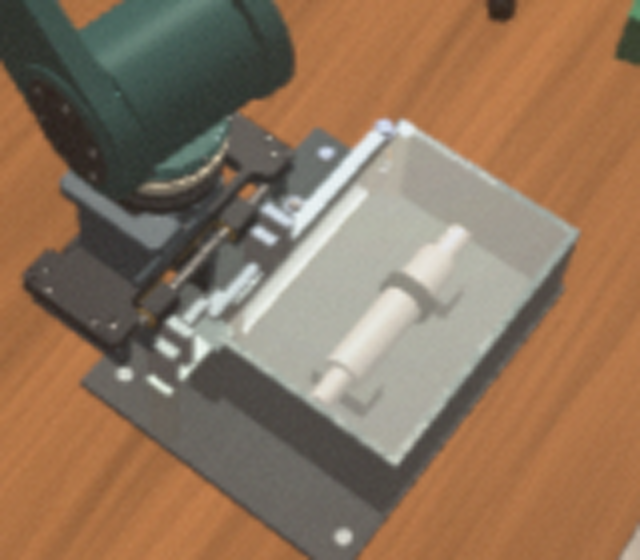

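View pics/top1.png

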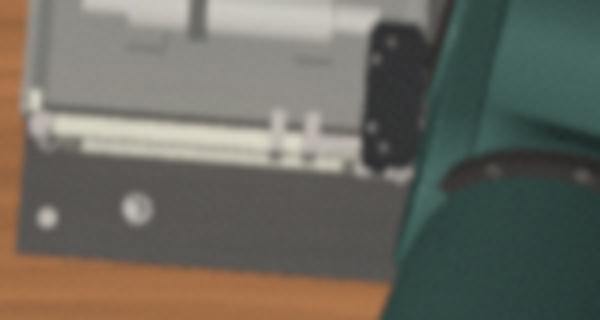

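The gripper hangs centred over the post catch. In the crop, the tabs are at about (165,350) in the scene view. In the top view the gripper body spans cols 365–430, clear of the handle tabs at 280 and 312. Next I descend.

Request:
arm_command(
  steps=[
    [0.003,0.016,-0.3,0,0,0.001,0.1],
    [0.003,0.016,-0.6,0,0,0.001,0.1],
    [0.003,0.016,-0.6,0,0,0.001,0.1],
  ],
)

```text
clock: 3.3
tcp_pos: [0.614, -0.1359, 0.1501]
orientation: [-1.569, 0.054, -0.049]
force: [-1.0, 0.0, -0.5]
finger_gap: 0.551
```

Request:
arm_command(
  steps=[
    [0,0,-0.2,0,0,0,0.1],
    [0,0,-0.41,0,0,0,0.1],
    [0,0,-0.41,0,0,0,0.1],
  ],
)

```text
clock: 3.6
tcp_pos: [0.6127, -0.1359, 0.115]
orientation: [-1.569, 0.057, -0.047]
force: [0.0, -0.2, -0.6]
finger_gap: 0.552
```

Request:
arm_command(
  steps=[
    [0,0,0,0,0,0,-0.2],
    [0,0,0,0,0,0,-0.4],
    [0,0,0,0,0,0,-0.45],
  ],
  grip_force=15,
)

```text
clock: 3.9
tcp_pos: [0.6128, -0.1357, 0.1154]
orientation: [-1.568, 0.057, -0.048]
force: [0.2, 2.8, -2.5]
finger_gap: 0.316
```

Request:
arm_command(
  steps=[
    [0,0,0.02,0,0,0,-0.55],
    [0,0,0.02,0,0,0,-0.65],
    [0,0,0.02,0,0,0,-0.8],
    [0,0,0.02,0,0,0,-1],
  ],
  grip_force=15,
)

```text
clock: 4.3
tcp_pos: [0.6128, -0.135, 0.1173]
orientation: [-1.568, 0.057, -0.047]
force: [0.2, 7.3, 0.6]
finger_gap: 0.195
```

Request:
arm_command(
  steps=[
    [0,0,0,0,0,0,-1],
    [0,0,0,0,0,0,-1],
    [0,0,0,0,0,0,-1],
    [0,0,0,0,0,0,-1],
  ],
)

```text
clock: 4.7
tcp_pos: [0.6128, -0.135, 0.1173]
orientation: [-1.568, 0.057, -0.047]
force: [0.1, 3.2, -3.5]
finger_gap: 0.191
```

Request:
arm_command(
  steps=[
    [0,0,0,0,0,0,-0.3],
    [0,0,0,0,0,0,0.1],
    [0,0,0,0,0,0,0.1],
    [0,0,0,0,0,0,0.1],
  ],
)

```text
clock: 5.1
tcp_pos: [0.613, -0.1351, 0.1175]
orientation: [-1.568, 0.056, -0.048]
force: [1.3, -0.0, 0.1]
finger_gap: 0.509
```

Request:
arm_command(
  steps=[
    [0,0,0.4,0,0,0,0.1],
    [0,0,0.9,0,0,0,0.1],
    [0,0,0.9,0,0,0,0.1],
  ],
)

```text
clock: 5.4
tcp_pos: [0.6156, -0.1359, 0.1947]
orientation: [-1.569, 0.051, -0.053]
force: [0.5, 0.3, -0.2]
finger_gap: 0.549
```

Run:
```python
from h import *
from bench import robot,vision
import cv2
st=robot.state()
p=W(0,-.035,.19); print(st["tcp_pos"],p,plan(st,p,ey))
for n,(r0,r1,c0,c1) in dict(top=(130,210,220,370),scene=(210,310,240,350)).items():
    c=vision.camera(n); cv2.imwrite(f"pics/{n}2.png",cv2.resize(c["pixels"][r0:r1,c0:c1,::-1],None,fx=5,fy=5,interpolation=cv2.INTER_CUBIC))
```

```text
[ 0.6156468  -0.13585743  0.19469402] [ 0.62412062 -0.01023208  0.19      ] (array([ 0.10592284,  1.57031691, -0.05867525]), array([-0.00020195,  0.00045992,  0.00124776]))
```

View pics/scene2.png

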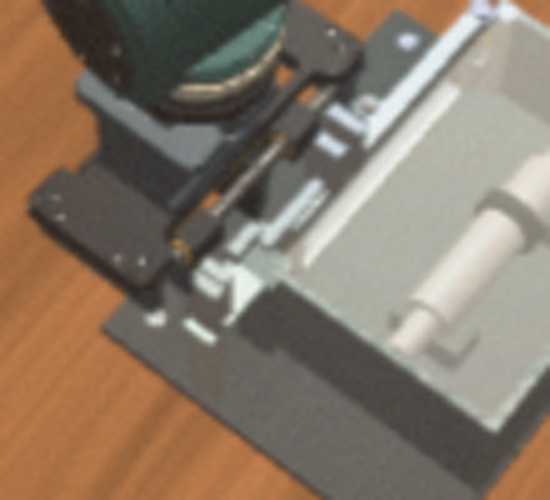

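The post-catch tabs at about (210,275) in the crop now stand close together, so the catch is squeezed. Handle tabs are at about (340,125). I move over to the handle next.

Request:
arm_command(
  steps=[
    [0.02,0.4,0,0,0,0,0.1],
    [0.05,0.8,0,0,0,0.001,0.1],
    [0.05,0.8,0,0,0,0.001,0.1],
  ],
)

```text
clock: 5.8
tcp_pos: [0.6167, -0.0686, 0.1889]
orientation: [-1.568, 0.053, -0.043]
force: [-0.1, -0.5, -0.2]
finger_gap: 0.552
```

Request:
arm_command(
  steps=[
    [0.02,0.4,0,0,0,0,0.1],
    [0.06,0.78,0,0,0,0,0.1],
    [0.06,0.78,0,0,0,0,0.1],
  ],
)

```text
clock: 6.1
tcp_pos: [0.621, -0.004, 0.1876]
orientation: [-1.568, 0.052, -0.041]
force: [-0.2, 0.2, -0.5]
finger_gap: 0.547
```

Run:
```python
from h import *
from bench import robot,vision
import cv2
st=robot.state()
p=W(0,-.035,.118); print(st["tcp_pos"],p,plan(st,p,ey))
for n,(r0,r1,c0,c1) in dict(top=(130,210,220,370),scene=(210,310,240,350)).items():
    c=vision.camera(n); cv2.imwrite(f"pics/{n}3.png",cv2.resize(c["pixels"][r0:r1,c0:c1,::-1],None,fx=5,fy=5,interpolation=cv2.INTER_CUBIC))
```

```text
[ 0.62099769 -0.00404469  0.18763933] [ 0.62412062 -0.01023208  0.118     ] (array([ 0.03903666, -0.07734236, -0.87049163]), array([-0.00095999, -0.00237853, -0.00099725]))
```

View pics/scene3.png

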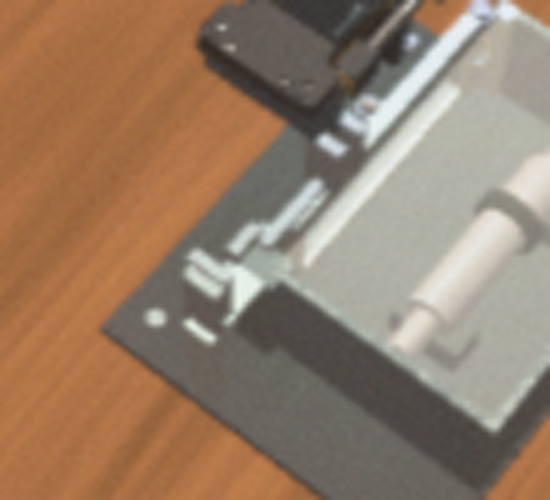

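View pics/top3.png

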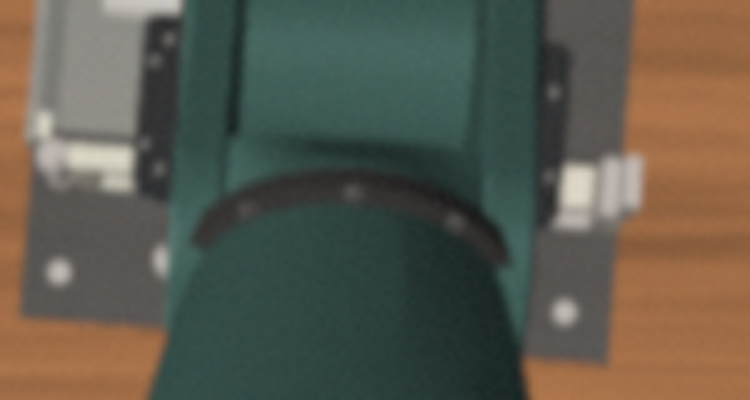

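The post tabs now sit 22 px apart in the 5x top crop, or 10 mm between centres, which means fully squeezed. I correct sideways, then descend on the handle.

Request:
arm_command(
  steps=[
    [0.04,-0.077,0,0,-0.002,-0.001,0.1],
    [0.05,-0.077,-0.2,0,-0.002,-0.001,0.1],
    [0.05,-0.077,-0.4,0,-0.002,-0.001,0.1],
    [0.05,-0.077,-0.4,0,-0.002,-0.001,0.1],
  ],
)

```text
clock: 6.6
tcp_pos: [0.6232, -0.0129, 0.1526]
orientation: [-1.568, 0.055, -0.046]
force: [-0.5, 0.9, 0.4]
finger_gap: 0.549
```

Run:
```python
from h import *
from bench import robot
st=robot.state()
p=W(0,-.035,.118); print(st["tcp_pos"],p,plan(st,p,ey))
```

```text
[ 0.62318819 -0.01286509  0.15257287] [ 0.62412062 -0.01023208  0.118     ] (array([ 0.01165536,  0.03291258, -0.4321609 ]), array([-0.00088482, -0.00170496,  0.00053436]))
```

Request:
arm_command(
  steps=[
    [0.015,0.033,-0.1,0,-0.001,0,0.1],
    [0.02,0.033,-0.3,0,-0.001,0,0.1],
    [0.02,0.033,-0.42,0,-0.001,0,0.1],
    [0.02,0.033,-0.42,0,-0.001,0,0.1],
  ],
)

```text
clock: 7.0
tcp_pos: [0.6238, -0.0101, 0.117]
orientation: [-1.567, 0.054, -0.046]
force: [-0.4, 0.4, 0.4]
finger_gap: 0.552
```

Run:
```python
from h import *
from bench import robot
st=robot.state()
p=W(0,-.035,.118); print(st["tcp_pos"],p,plan(st,p,ey))
```

```text
[ 0.62376023 -0.01010181  0.11703816] [ 0.62412062 -0.01023208  0.118     ] (array([ 0.00450496, -0.00162841,  0.01202305]), array([-0.00093823, -0.00154351,  0.00049825]))
```

Request:
arm_command(
  steps=[
    [0,0,0,0,0,0,-0.3],
    [0,0,0,0,0,0,-0.5],
    [0,0,0,0,0,0,-0.7],
    [0,0,0,0,0,0,-1],
    [0,0,0,0,0,0,-1],
  ],
  grip_force=40,
)

```text
clock: 7.5
tcp_pos: [0.6237, -0.0099, 0.1172]
orientation: [-1.567, 0.054, -0.046]
force: [-0.1, -0.2, -3.3]
finger_gap: 0.188
```

Request:
arm_command(
  steps=[
    [0,0,0,0,0,0,-1],
    [0,0,0,0,0,0,-1],
    [0,0,0,0,0,0,-1],
  ],
)

```text
clock: 7.8
tcp_pos: [0.6237, -0.0099, 0.1172]
orientation: [-1.567, 0.054, -0.046]
force: [0.1, -0.3, -3.6]
finger_gap: 0.19
```

Run:
```python
from h import *
from bench import robot
st=robot.state()
jz=Ro.from_rotvec(st["orientation"]).as_matrix()[:,2]; print("jaw yaw",np.degrees(np.arctan2(jz[1],jz[0])),"ey",np.degrees(np.arctan2(*ey[::-1])))
P=st["tcp_pos"]; print(P, np.linalg.norm(P[:2]-H), st["force"],st["moment"],st["finger_gap"]*91)
for d in range(0,90,8):
    g=gatept(np.radians(d)); print(d,((g-P[:2])/.08).round(3), g.round(4))
```

```text
jaw yaw 86.35080877385673 ey 86.43
[ 0.623697   -0.00992319  0.11724104] 0.14971874076763816 [ 0.10956216 -0.34918544 -3.64986663] [-0.67947249 -0.04370296  0.12740214] 17.262205343261993
0 [ 0.005 -0.004] [ 0.6241 -0.0102]
8 [-0.254  0.031] [ 0.6034 -0.0075]
16 [-0.506  0.101] [ 0.5832 -0.0019]
24 [-0.746  0.205] [0.564  0.0065]
32 [-0.969  0.342] [0.5462 0.0175]
40 [-1.17   0.509] [0.5301 0.0308]
48 [-1.347  0.702] [0.516  0.0462]
56 [-1.495  0.918] [0.5041 0.0635]
64 [-1.611  1.152] [0.4948 0.0822]
72 [-1.694  1.4  ] [0.4882 0.1021]
80 [-1.741  1.658] [0.4844 0.1227]
88 [-1.752  1.919] [0.4835 0.1436]
```

Request:
arm_command(
  steps=[
    [-0.06,0.003,0,0,0,-0.011,-1],
    [-0.127,0.011,0,0,0,-0.022,-1],
    [-0.19,0.02,0,0,0,-0.033,-1],
    [-0.254,0.031,0,0,0,-0.044,-1],
    [-0.254,0.031,0,0,0,-0.044,-1],
  ],
)

```text
clock: 8.3
tcp_pos: [0.603, -0.0071, 0.1173]
orientation: [-1.561, 0.163, -0.155]
force: [0.3, 2.9, -6.9]
finger_gap: 0.188
```

```bash
cat > sw.py <<'E'
from h import *
from bench import robot
import sys
st=robot.state(); print(st["clock"],st["tcp_pos"].round(4),st["force"].round(1),st["moment"].round(2),st["finger_gap"]*91,st["qpos"].round(2))
P=st["tcp_pos"]; d=P[:2]-H; th=np.degrees(np.arctan2(-ey[1],-ey[0])-np.arctan2(d[1],d[0]))%360
jz=Ro.from_rotvec(st["orientation"]).as_matrix()[:,2]; jy=np.degrees(np.arctan2(*ey[::-1])-np.arctan2(jz[1],jz[0]))
print("gate angle by pos",th,"by jaw",jy,"r",np.linalg.norm(d))
for k in map(float,sys.argv[1:]):
    g=gatept(np.radians(k)); s,t=plan(st,np.r_[g,.1172],(H-g)); print(k,s.round(3),t.round(4))
E
python3 sw.py 12 16 20 24
```

```text
8.3 [ 0.603  -0.0071  0.1173] [ 0.3  2.9 -6.9] [-0.23 -0.24  0.07] 17.14762971423648 [-0.05  0.36  1.97  0.01  0.81 -1.42]
gate angle by pos 8.162199139114772 by jaw 8.030005178775026 r 0.14975385924615692
12.0 [-0.123  0.027 -0.001] [-0.0013 -0.0014 -0.0221]
16.0 [-0.247  0.066 -0.001] [-0.0014 -0.0013 -0.0443]
20.0 [-0.369  0.114 -0.001] [-0.0014 -0.0013 -0.0665]
24.0 [-0.487  0.171 -0.001] [-0.0015 -0.0012 -0.0887]
```

Request:
arm_command(
  steps=[
    [-0.06,0.012,0,0,0,-0.011,-1],
    [-0.123,0.027,0,0,0,-0.022,-1],
    [-0.185,0.046,0,0,0,-0.033,-1],
    [-0.247,0.066,0,0,0,-0.044,-1],
    [-0.247,0.066,0,0,0,-0.044,-1],
  ],
)

```text
clock: 8.8
tcp_pos: [0.5832, -0.0016, 0.1172]
orientation: [-1.55, 0.27, -0.263]
force: [2.5, 3.4, -7.4]
finger_gap: 0.189
```

```bash
python3 sw.py 20 24 28 32 36 40
python3 - <<'E'
from bench import vision
import cv2
c=vision.camera("scene"); cv2.imwrite("pics/scene4.png",cv2.resize(c["pixels"][180:320,240:400,::-1],None,fx=4,fy=4,interpolation=cv2.INTER_CUBIC))
E
```

```text
8.8 [ 0.5832 -0.0016  0.1172] [ 2.5  3.4 -7.4] [-0.14 -0.29  0.05] 17.182532678584668 [-0.04  0.34  2.01  0.01  0.8  -1.28]
gate angle by pos 16.051032293899656 by jaw 15.917381950854152 r 0.14976208035587946
20.0 [-0.121  0.045 -0.001] [-0.0016 -0.0011 -0.0227]
24.0 [-0.239  0.101 -0.001] [-0.0016 -0.0011 -0.0449]
28.0 [-0.353  0.166 -0.001] [-0.0017 -0.001  -0.0671]
32.0 [-0.462  0.238 -0.001] [-0.0017 -0.001  -0.0894]
36.0 [-0.566  0.318 -0.001] [-0.0017 -0.0009 -0.1116]
40.0 [-0.664  0.405 -0.001] [-0.0018 -0.0008 -0.1338]
```

View pics/scene4.png

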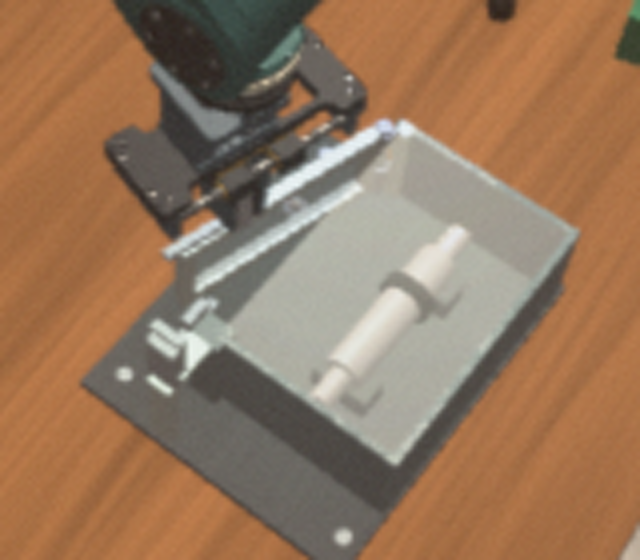

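The gate is clearly swinging out: its free end is now at about (185,255) in the crop, away from the post at (205,315). I continue through the detent.

Request:
arm_command(
  steps=[
    [-0.06,0.022,0,0,0,-0.011,-1],
    [-0.121,0.045,0,0,0,-0.022,-1],
    [-0.181,0.072,0,0,0,-0.034,-1],
    [-0.239,0.101,0,0,0,-0.045,-1],
    [-0.239,0.101,0,0,0,-0.045,-1],
  ],
)

```text
clock: 9.35
tcp_pos: [0.5644, 0.0066, 0.1173]
orientation: [-1.533, 0.379, -0.373]
force: [2.7, 3.6, -7.7]
finger_gap: 0.188
```

```bash
python3 sw.py 26 28 30 32 34 36
```

```text
9.35 [0.5644 0.0066 0.1173] [ 2.7  3.6 -7.7] [-0.04 -0.19  0.19] 17.130664850507937 [-0.03  0.31  2.05  0.01  0.79 -1.13]
gate angle by pos 23.897819648692565 by jaw 23.912080547421837 r 0.14977283025314164
26.0 [-0.062  0.03  -0.001] [-0.0017 -0.0009 -0.0116]
28.0 [-0.118  0.064 -0.001] [-0.0017 -0.0008 -0.0227]
30.0 [-0.173  0.099 -0.001] [-0.0018 -0.0008 -0.0338]
32.0 [-0.227  0.136 -0.001] [-0.0018 -0.0008 -0.0449]
34.0 [-0.28   0.175 -0.001] [-0.0018 -0.0007 -0.056 ]
36.0 [-0.331  0.216 -0.001] [-0.0018 -0.0007 -0.0672]
```

Request:
arm_command(
  steps=[
    [-0.062,0.03,0,0,0,-0.011,-1],
    [-0.118,0.064,0,0,0,-0.022,-1],
    [-0.173,0.099,0,0,0,-0.034,-1],
    [-0.227,0.136,0,0,0,-0.045,-1],
    [-0.227,0.136,0,0,0,-0.045,-1],
  ],
  grip_force=50,
)

```text
clock: 9.85
tcp_pos: [0.5466, 0.0176, 0.1173]
orientation: [-1.511, 0.488, -0.483]
force: [4.9, 3.2, -9.5]
finger_gap: 0.188
```

```bash
python3 sw.py 34 36 38 40 42 44
```

```text
9.85 [0.5466 0.0176 0.1173] [ 4.9  3.2 -9.5] [-0.22 -0.29  0.19] 17.07082383826664 [-0.01  0.28  2.08  0.01  0.78 -0.97]
gate angle by pos 31.922401044426678 by jaw 31.95998340619755 r 0.14967219150336888
34.0 [-0.057  0.037 -0.001] [-0.0018 -0.0004 -0.0113]
36.0 [-0.108  0.078 -0.001] [-0.0018 -0.0004 -0.0224]
38.0 [-0.158  0.121 -0.001] [-0.0018 -0.0004 -0.0336]
40.0 [-0.206  0.165 -0.001] [-0.0019 -0.0004 -0.0447]
42.0 [-0.253  0.211 -0.001] [-0.0019 -0.0003 -0.0558]
44.0 [-0.298  0.258 -0.001] [-0.0019 -0.0003 -0.0669]
```

Request:
arm_command(
  steps=[
    [-0.057,0.037,-0.005,0,0,-0.011,-1],
    [-0.108,0.078,-0.01,0,0,-0.022,-1],
    [-0.158,0.121,-0.01,0,0,-0.034,-1],
    [-0.206,0.165,-0.01,0,0,-0.045,-1],
    [-0.206,0.165,-0.01,0,0,-0.045,-1],
  ],
)

```text
clock: 10.35
tcp_pos: [0.5303, 0.031, 0.1172]
orientation: [-1.482, 0.597, -0.592]
force: [-2.1, 2.4, 6.5]
finger_gap: 0.185
```

```bash
python3 sw.py 42 44 46 48 50 52
```

```text
10.35 [0.5303 0.031  0.1172] [-2.1  2.4  6.5] [-0.26  0.89  0.23] 16.868480824873284 [ 0.01  0.26  2.11  0.01  0.77 -0.8 ]
gate angle by pos 40.00261191283985 by jaw 40.01315791815107 r 0.14971249243139326
42.0 [-0.049  0.043  0.001] [-0.0019 -0.0003 -0.011 ]
44.0 [-0.094  0.091  0.001] [-0.0019 -0.0002 -0.0222]
46.0 [-0.137  0.14   0.001] [-0.0019 -0.0002 -0.0333]
48.0 [-0.179  0.19   0.001] [-0.0019 -0.0002 -0.0444]
50.0 [-0.219  0.242  0.001] [-0.0019 -0.0001 -0.0555]
52.0 [-0.257  0.296  0.001] [-0.0019 -0.0001 -0.0666]
```

Request:
arm_command(
  steps=[
    [-0.049,0.043,0,0,0,-0.011,-1],
    [-0.094,0.091,0,0,0,-0.022,-1],
    [-0.137,0.14,0,0,0,-0.033,-1],
    [-0.179,0.19,0,0,0,-0.044,-1],
    [-0.179,0.19,0,0,0,-0.044,-1],
  ],
)

```text
clock: 10.85
tcp_pos: [0.5163, 0.0463, 0.1172]
orientation: [-1.449, 0.702, -0.698]
force: [4.8, -0.1, -8.5]
finger_gap: 0.188
```

```bash
python3 sw.py 50 52 54 56 58 60
python3 - <<'E'
from bench import vision
import cv2
c=vision.camera("scene"); cv2.imwrite("pics/scene5.png",cv2.resize(c["pixels"][180:320,240:400,::-1],None,fx=4,fy=4,interpolation=cv2.INTER_CUBIC))
E
```

```text
10.85 [0.5163 0.0463 0.1172] [ 4.8 -0.1 -8.5] [-0.54 -0.06  0.09] 17.06824616927019 [ 0.04  0.24  2.14  0.01  0.76 -0.64]
gate angle by pos 47.93532126533535 by jaw 47.8602863925778 r 0.14969067362240882
50.0 [-0.044  0.051 -0.   ] [-0.0019  0.0001 -0.0119]
52.0 [-0.082  0.105 -0.   ] [-0.0019  0.0002 -0.023 ]
54.0 [-0.118  0.159 -0.   ] [-0.0019  0.0002 -0.0341]
56.0 [-0.152  0.215 -0.   ] [-0.0019  0.0002 -0.0452]
58.0 [-0.184  0.272 -0.   ] [-0.0019  0.0003 -0.0563]
60.0 [-0.215  0.33  -0.   ] [-0.0019  0.0003 -0.0674]
```

View pics/scene5.png

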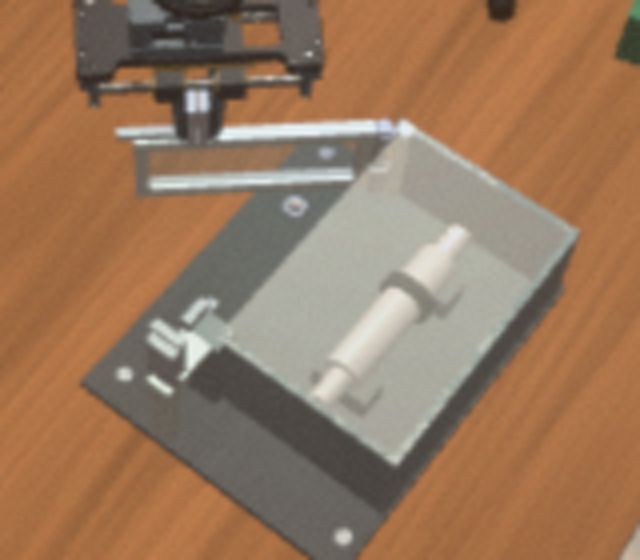

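The gate runs from (385,128) to about (130,135) in the crop, near 48° open. The handle tabs sit between the fingers at (198,100). I carry on.

Request:
arm_command(
  steps=[
    [-0.044,0.051,0,0,0,-0.012,-1],
    [-0.082,0.105,0,0,0,-0.023,-1],
    [-0.118,0.159,0,0,0,-0.034,-1],
    [-0.152,0.215,0,0,0,-0.045,-1],
    [-0.184,0.272,0,0,0,-0.056,-1],
  ],
)

```text
clock: 11.4
tcp_pos: [0.5021, 0.0677, 0.1172]
orientation: [-1.399, 0.835, -0.832]
force: [3.8, 0.1, -6.9]
finger_gap: 0.188
```

```bash
python3 sw.py 58 60 62 64 66 68
```

```text
11.4 [0.5021 0.0677 0.1172] [ 3.8  0.1 -6.9] [-0.43 -0.03  0.2 ] 17.11983781511238 [ 0.09  0.22  2.16  0.01  0.75 -0.42]
gate angle by pos 57.785173210675175 by jaw 57.8527194621821 r 0.14972419382036323
58.0 [-0.006  0.005 -0.   ] [-0.0018  0.0005 -0.0008]
60.0 [-0.037  0.063 -0.   ] [-0.0018  0.0005 -0.0119]
62.0 [-0.065  0.122 -0.   ] [-0.0018  0.0005 -0.023 ]
64.0 [-0.091  0.182 -0.   ] [-0.0018  0.0006 -0.0342]
66.0 [-0.115  0.243 -0.   ] [-0.0018  0.0006 -0.0453]
68.0 [-0.136  0.304 -0.   ] [-0.0017  0.0006 -0.0564]
```

Request:
arm_command(
  steps=[
    [-0.037,0.063,0,0,0,-0.012,-1],
    [-0.065,0.122,0,0,0,-0.023,-1],
    [-0.091,0.182,0,0,0,-0.034,-1],
    [-0.115,0.243,0,0,0,-0.045,-1],
    [-0.136,0.304,0,0,0,-0.056,-1],
  ],
)

```text
clock: 11.9
tcp_pos: [0.4916, 0.0918, 0.1172]
orientation: [-1.339, 0.968, -0.966]
force: [4.1, -1.4, -6.4]
finger_gap: 0.185
```

```bash
python3 sw.py 70 72 74 76 78 80
```

```text
11.9 [0.4916 0.0918 0.1172] [ 4.1 -1.4 -6.4] [-0.5   0.08  0.1 ] 16.838194481329655 [ 0.14  0.21  2.18  0.01  0.75 -0.19]
gate angle by pos 67.86467421133192 by jaw 67.9093998213583 r 0.14969754694710363
70.0 [-0.025  0.065 -0.   ] [-0.0016  0.0008 -0.0116]
72.0 [-0.042  0.129 -0.   ] [-0.0016  0.0008 -0.0227]
74.0 [-0.057  0.192 -0.   ] [-0.0016  0.0009 -0.0338]
76.0 [-0.07   0.256 -0.   ] [-0.0016  0.0009 -0.045 ]
78.0 [-0.081  0.321 -0.   ] [-0.0015  0.0009 -0.0561]
80.0 [-0.089  0.386 -0.   ] [-0.0015  0.0009 -0.0672]
```

Request:
arm_command(
  steps=[
    [-0.025,0.065,0,0,0,-0.012,-1],
    [-0.042,0.129,0,0,0,-0.023,-1],
    [-0.057,0.192,0,0,0,-0.034,-1],
    [-0.07,0.256,0,0,0,-0.045,-1],
    [-0.081,0.321,0,0,0,-0.056,-1],
  ],
)

```text
clock: 12.4
tcp_pos: [0.4854, 0.1173, 0.1172]
orientation: [-1.27, 1.099, -1.098]
force: [4.9, -3.7, -6.3]
finger_gap: 0.184
```

```bash
python3 sw.py 79 80 81 82
```

```text
12.4 [0.4854 0.1173 0.1172] [ 4.9 -3.7 -6.3] [-0.52  0.04  0.14] 16.77357481162149 [0.19 0.21 2.18 0.01 0.75 0.04]
gate angle by pos 77.89466040328614 by jaw 77.96381001176422 r 0.14969009650944004
79.0 [-0.009  0.035 -0.   ] [-0.0013  0.001  -0.0058]
80.0 [-0.013  0.068 -0.   ] [-0.0013  0.001  -0.0113]
81.0 [-0.016  0.1   -0.   ] [-0.0013  0.001  -0.0169]
82.0 [-0.019  0.133 -0.   ] [-0.0013  0.001  -0.0224]
```

Request:
arm_command(
  steps=[
    [-0.009,0.035,0,0,0,-0.006,-1],
    [-0.014,0.08,0,0,0,-0.013,-1],
    [-0.018,0.12,0,0,0,-0.02,-1],
    [-0.018,0.12,0,0,0,-0.02,-1],
    [-0.018,0.12,0,0,0,-0.02,-1],
  ],
)

```text
clock: 12.9
tcp_pos: [0.4843, 0.1266, 0.1172]
orientation: [-1.243, 1.144, -1.144]
force: [4.8, -3.8, -7.9]
finger_gap: 0.183
```

Request:
arm_command(
  steps=[
    [0,0,0,0,0,0,-1],
    [0,0,0,0,0,0,-1],
    [0,0,0,0,0,0,-1],
  ],
)

```text
clock: 13.2
tcp_pos: [0.4843, 0.1264, 0.1172]
orientation: [-1.244, 1.144, -1.144]
force: [2.4, -3.0, -4.9]
finger_gap: 0.183
```

```bash
python3 sw.py 82
python3 - <<'E'
from bench import vision
from h import *
import cv2
for n in("scene","top"):
    c=vision.camera(n); np.savez(n+"9.npz",**c); cv2.imwrite(f"pics/{n}9.png",c["pixels"][:,:,::-1])
a=cv2.imread("pics/scene9.png")[150:300,230:400]; cv2.imwrite("pics/scz9.png",cv2.resize(a,None,fx=4,fy=4,interpolation=cv2.INTER_CUBIC))
E
```

```text
13.2 [0.4843 0.1264 0.1172] [ 2.4 -3.  -4.9] [-0.5   0.44  0.17] 16.61740816877455 [0.21 0.22 2.18 0.   0.75 0.12]
gate angle by pos 81.41153087100211 by jaw 81.45959743986053 r 0.1497190300895541
82.0 [-0.005  0.019  0.   ] [-0.0012  0.001  -0.003 ]
```

View pics/scz9.png

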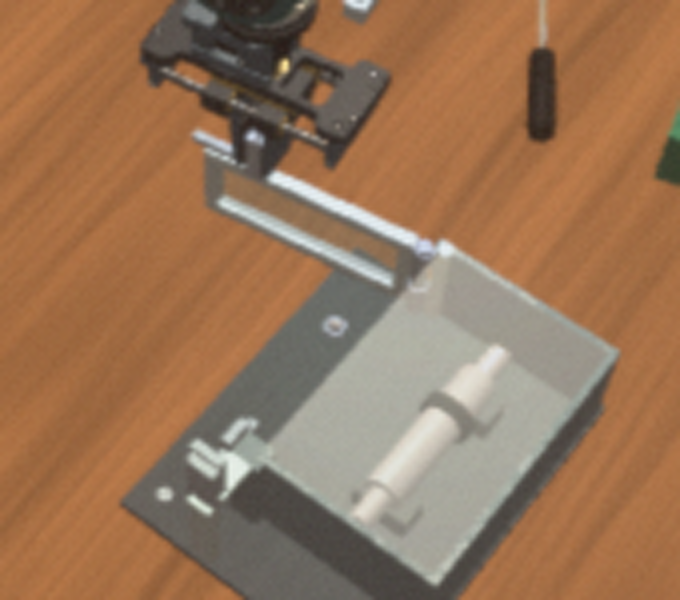

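View pics/top9.png

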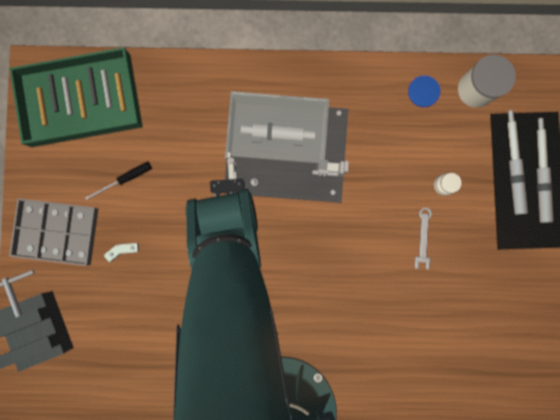

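The gate runs from the hinge at (425,248) to its free end at about (208,145) in the scene crop, with the tabs still in the fingers. The bystanders sit where they did at the start. I'll check the angle independently from the picture, then hand in.

Run:
```python
from h import *
from bench import robot
s=load("scene9.npz"); 
a=ray(s,230+425/4,150+248/4,.1);b=ray(s,230+208/4,150+147/4,.1); d=(b-a)[:2]
print(a,b,np.linalg.norm(d),(np.degrees(np.arctan2(-ey[1],-ey[0])-np.arctan2(d[1],d[0])))%360)
t0,t9=load("top0.npz"),load("top9.npz")
D=np.abs(t0["pixels"].astype(int)-t9["pixels"]).max(2)
for n,(r0,r1,c0,c1) in dict(jar=(165,200,425,470),wrench=(200,275,405,440),crank=(235,270,95,145),driver=(155,205,80,155)).items(): print(n,D[r0:r1,c0:c1].max(),(D[r0:r1,c0:c1]>40).sum())
st=robot.state();print(st["dq"].round(4),st["finger_gap"]*91,st["clock"])
```

```text
[0.63638994 0.13524543 0.1       ] [0.43797297 0.11708865 0.1       ] 0.19924598340467523 81.20152898856512
jar 18 0
wrench 15 0
crank 17 0
driver 14 0
[ 0.001  -0.     -0.0002  0.0004 -0.0017  0.0009] 16.989063472626686 13.3
```

```bash
python3 -c "
from bench import robot
print(robot.job_done()); s=robot.state(); print(s['clock'],s['tcp_pos'],s['finger_gap']*91)"
```

```text
the job is handed in; nothing more can be done
None
the job is handed in; nothing more can be done
```

I squeezed the post catch fully and it stayed withdrawn. I then gripped the handle tabs together and swung the gate past its detent to about 81° open. I handed the job in at 13.3 s, still holding the tabs at 50 N.

- **Gate angle:** the hand pose gives 81.4° and the scene picture gives 81.2°, with a measured gate length of 199 mm against the stated 200 mm. The arm was at rest.
- **Catches:** the gripper reads about 17 mm over the handle tabs, slightly under the stated 18 mm. I took that as scale error, with the tabs fully squeezed. The post tabs stood about 10 mm apart between centres, which is fully squeezed.
- **Loose things:** the top view shows no change at the jar, wrench, crank or screwdriver.
- **Forces:** the readings I saw stayed around 11 N or less. That includes a steady 5–9 N downward pull on the tool while gripping the handle, which I did not remove.
- **Not checked:** nothing could be read after handing in.

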